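# Find the binding lid hinge

## Task

One of the two sloping wooden boxes has a lid hinge that binds. Try both lids: swing each by its pull right up to its stop and let go, a good one sinks shut by itself and the binding one stays up. Then lay the spare hinge gently inside the box whose lid binds, from low down and not dropped, leaving that lid standing open, the other lid shut and everything else on the table where it is.

Things in the scene. Friction and masses are not known exactly. Their poses are not given: they have to be found in the camera images.
- box_a: fixed open plywood box, 180 mm deep (x), 180 mm wide (y), walls and floor 8 mm; front wall (-x, facing the robot's left) 60 mm high, back wall 144 mm, so the lid slopes 25 degrees down to the front. Origin: centre of the underside; x points to the hinge side. The two boxes look alike; one stands left of the robot's axis, one right, and which is which changes
- lid_a (a joint): lid angle: 0 shut, grows as the front edge rises, stop at 1.4 rad (then 55 degrees above level, still overhanging the box: reach in from the front below it, tool tilted). Turns about the hinge line, along the box's y. Wood, 212 mm long, 9 mm thick, 350 g. Free hinge: sinks shut by itself in about 2 s, some 2 N at the pull. Binding hinge: stays where left, some 6 N
- lid_a_pull (a point): middle of the pull of that lid: a round steel bar 10 mm thick, 100 mm long along the box's y, on a post at each end; it stands 35 mm (to the bar's middle) off the lid's upper face, 187 mm from the hinge line along the slope, near the front edge; moves with the lid
- box_a_hinge (a point): middle of that box's hinge line, at the top of its back wall: 90 mm behind the box's centre, 144 mm up
- box_a_floor (a point): centre of that box's inner floor, on its upper face, 8 mm above the table; inside 164 by 164 mm
- box_b: fixed open plywood box, 180 mm deep (x), 180 mm wide (y), walls and floor 8 mm; front wall (-x, facing the robot's left) 60 mm high, back wall 144 mm, so the lid slopes 25 degrees down to the front. Origin: centre of the underside; x points to the hinge side. The two boxes look alike; one stands left of the robot's axis, one right, and which is which changes
- lid_b (a joint): lid angle: 0 shut, grows as the front edge rises, stop at 1.4 rad (then 55 degrees above level, still overhanging the box: reach in from the front below it, tool tilted). Turns about the hinge line, along the box's y. Wood, 212 mm long, 9 mm thick, 350 g. Free hinge: sinks shut by itself in about 2 s, some 2 N at the pull. Binding hinge: stays where left, some 6 N
- lid_b_pull (a point): middle of the pull of that lid: a round steel bar 10 mm thick, 100 mm long along the box's y, on a post at each end; it stands 35 mm (to the bar's middle) off the lid's upper face, 187 mm from the hinge line along the slope, near the front edge; moves with the lid
- box_b_hinge (a point): middle of that box's hinge line, at the top of its back wall: 90 mm behind the box's centre, 144 mm up
- box_b_floor (a point): centre of that box's inner floor, on its upper face, 8 mm above the table; inside 164 by 164 mm
- spare_center (a point): spare hinge, loose, lying flat on the table left of the two boxes: a steel butt hinge folded shut, 64 mm long (its x) by 34 mm wide (y) by 14 mm thick (z), 120 g, barrel along one long side. The point is its centre, 7 mm above its underside
- can: plain aluminium drinks can, 66 mm across, 120 mm tall, origin at its foot; bystander, to be left alone
- driver: screwdriver with a black handle, lying; bystander, to be left alone
- offcut: flat wooden offcut 90x45x20 mm, origin at its underside; bystander, to be left alone
- tape: grey ring of tape, 90 mm across, 24 mm high, origin at its underside; bystander, to be left alone
- jar: clear jar with a white cap, 60 mm across, 75 mm tall, origin at its foot; bystander, to be left alone
- coupling: short aluminium tube standing on end, 28 mm across, 50 mm tall, origin at its foot; bystander, to be left alone
- block: wooden block 60x60x35 mm, origin at its underside; bystander, to be left alone

How it is judged:
On the way, in this order (a step that is already met when the one before it is completed fails the run):
1. the lid with the good hinge has been swung up to (nearly) its stop: past 1.2 rad of 1.4 (value of joint lid_a above 1.2 rad), for 0.05 s.
2. both lids have been let go after their swing: the good one is down (below 0.1 rad), the binding one stands by itself above 1.1 rad (value of joint lid_a below 0.1 rad and value of joint lid_b above 1.1 rad and contact force between the fingers and lid_a below 0.2 N and contact force between the fingers and lid_b below 0.2 N), for 0.2 s.
3. the spare hinge is inside the box whose lid binds (x of spare_center in the frame of box_b between -0.085 and 0.085 m and y of spare_center in the frame of box_b between -0.085 and 0.085 m and z of spare_center in the frame of box_b between 0.005 and 0.06 m), for 0.2 s.
At the end, for the whole second after the job is handed in: The spare hinge lies at rest inside the box whose lid binds (its centre within the walls and less than 60 mm above the table), that lid stands open above 0.9 rad, and the other lid is shut (below 0.06 rad) (all of step 3 and value of joint lid_a below 0.06 rad and value of joint lid_b above 0.9 rad and linear speed of spare below 0.03 m/s); the robot touches nothing.
It fails at once if a bystander is pushed or carried more than 50 mm, or the can, jar or coupling is knocked over (distance of any of can, driver, offcut, tape, jar, coupling, block from where it was at the start of the episode above 0.05 m or angle between any of can, jar, coupling's own z axis and vertical above 0.8 rad).
It fails at once if the spare hinge is thrown or dropped from a height (it moves faster than 1.3 m/s) (linear speed of spare above 1.3 m/s).
It also fails if it takes over 72 s, if anything falls off the work surface, if the arm or the gripper's body presses on something with over 40 N, if the wrist force passes 120 N, or if a joint passes its speed limit or range.

## Robot

A 7-joint arm with a two-finger parallel gripper is mounted at the origin on the work surface. World frame = base frame: x ahead of the robot, y to its left, z up, the work surface at z = 0. Lengths are in m, angles in rad, forces in N, time in s.
With the tool pointing down it reaches from about 0.4 to 0.85 m from the base axis. Payload 4.5 kg.
Tool frame: the origin (TCP) lies between the finger pads; the fingertips stand 11 mm ahead of it and the grasp point (between the pads) lies 8 mm behind it (r.nose_length is the distance from the TCP to the fingertips, in m); z points along the fingers, y is the line along which they close (so a half turn about z gives the same grasp; the last joint's range is limited). The gripper opens to 88 mm and grips with 3 to 60 N. Pads are 18 mm wide; open, the fingers measure 123 mm over their backs; the gripper's body (75 mm by 187 mm) begins 45 mm behind the grasp point.
Start: joints at [1.322, 0.689, -0.195, 1.565, 0.157, 0.902, -0.215], TCP at [0.174, -0.6, 0.217] pointing down, gripper open.
Joint ranges: [-3.01, 3.01], [-0.46, 2.08], [-1.47, 1.51], [0.13, 2.56], [-1, 4.14], [0.04, 2.09], [-2.66, 2.66]. Speed limits (rad/s): [2.57, 2.57, 3.14, 3.14, 3.14, 3.14, 3.14].

## Interface

Orientations are given as a unit quaternion [x, y, z, w].
In Python, from plant import get_state, snapshot, camera_model, r gives the robot as it stands.
- The arm moves only by the shell command python3 -m inch 'ROWS' [FORCE]. ROWS is text: rows parted by semicolons, each of 7 numbers parted by spaces: the opening, from -1 (shut) to 1 (fully open), then the shift along the tool's x, y, z in m, then the turn, a rotation vector about the tool's x, y, z in rad. A call has 1 to 20 rows; each row shifts and turns the commanded pose from where the row before left it, along the tool's axes as they then stand; what a row does not reach is not made up. A row lasts 1/12 s, in which the tool goes at most 41.7 mm and 7.16 degrees, less where a joint would pass 70% of its speed; a pose out of reach is approached as far as the arm can. A call is refused whole if a number of a shift passes 0.0417 or a number of a turn 0.125, either way. A call with a gripper value outside its range is refused whole. The fingers move at their own pace and stop on an object; FORCE is the grip in N (left out, the last holds). Time passes only in rows, so rows that do not move let the fingers close. It gives the time, the measured TCP pose, the force, the opening and the grip force at its end, in the units of the state.
- get_state(): the state, without advancing time (a new reading comes with each control period).
- snapshot(name): name is "scene" or "top" or "wrist"; returns (picture, depth): 420x560x3 uint8, red, green, blue; 420x560 float32, m along the optical axis (not along the pixel's ray), 0 where there is no reading.
- camera_model(name): a dict with "intrinsics" (3x3 intrinsics, pixels), "view" (4x4, takes a point from world to camera coordinates). Camera axes: x right, y down, z forward; pixel columns grow to the right and rows downward; lengths in m; the calibration is good to about 2 mm. A picture is of the moment at which its call begins: read the wrist's pose just before it. camera_model takes no time and is no camera call; for the wrist camera it gives the pose at the moment of the call.
- r.finish_job(): hands the job in; it is judged then, once.
The state is a dict: "clock": time; "q": joint angles; "qd": joint speeds; "joint_torque": joint torques, N m; "tool_pos": TCP position; "eef_rot": TCP orientation; "contact_force": force on the tool from outside, world axes, zero at the start; "moment": the same for the moment, N m; "opening": opening from 0.0 (shut) to 1.0 (fully open); "finger_force": force on a finger pad.
Only numpy, scipy, OpenCV 4.12 (cv2) and the standard library are available. Lean on these libraries where they do the work, as an engineer would, in place of code of your own. Each camera call takes 0.05 s, during which the arm holds its last target. There are 200 camera calls.

## Working session

There is one attempt and no reset: what is moved stays moved. The work goes in short steps, Python scripts to look and compute and a shell command to move; the robot and the scene stay as the last step left them, time stands still between calls to the robot, and variables do not carry over. Pictures are saved under pics/ and viewed, at most 10 in all, crops included, and the job is handed in when it is done.

```bash
ls; mkdir -p pics
python3 - <<'E'
from plant import *
import cv2,numpy as np
s=get_state();print({k:np.round(v,3).tolist() for k,v in s.items()})
for n in("scene","top"):
    p,d=snapshot(n);cv2.imwrite(f"pics/{n}0.png",p[:,:,::-1]);np.savez(f"{n}0.npz",p=p,d=d,**camera_model(n));print(n,camera_model(n))
E
```

```text
pics
{'clock': 0.0, 'q': [1.322, 0.69, -0.195, 1.566, 0.157, 0.902, -0.215], 'qd': [-0.001, -0.0, -0.001, -0.001, 0.001, 0.0, 0.001], 'joint_torque': [0.001, -52.756, -1.267, -15.343, -0.053, 0.007, 0.0], 'tool_pos': [0.174, -0.6, 0.216], 'eef_rot': [0.99, 0.141, -0.0, -0.001], 'contact_force': [0.004, -0.907, -0.17], 'moment': [0.014, -0.002, -0.005], 'finger_force': 0.0, 'opening': 1.002}
scene {'intrinsics': array([[520.60958483,   0.        , 279.44995853],
       [  0.        , 520.60958483, 206.16100531],
       [  0.        ,   0.        ,   1.        ]]), 'view': array([[ 0.28413626,  0.95876282, -0.00635928, -0.17622638],
       [ 0.73585644, -0.2223187 , -0.63960121, -0.33210816],
       [-0.61463964,  0.17705438, -0.76868059,  1.93993729],
       [ 0.        ,  0.        ,  0.        ,  1.        ]])}
top {'intrinsics': array([[535.25239619,   0.        , 290.5656553 ],
       [  0.        , 535.25239619, 204.89875053],
       [  0.        ,   0.        ,   1.        ]]), 'view': array([[ 1.20017714e-02, -9.99927893e-01,  4.07595567e-04,
         2.12406986e-02],
       [-9.86956967e-01, -1.19115275e-02, -1.60543017e-01,
         5.68040280e-01],
       [ 1.60536295e-01,  1.52452131e-03, -9.87028760e-01,
         1.54842408e+00],
       [ 0.00000000e+00,  0.00000000e+00,  0.00000000e+00,
         1.00000000e+00]])}
```

View pics/scene0.png

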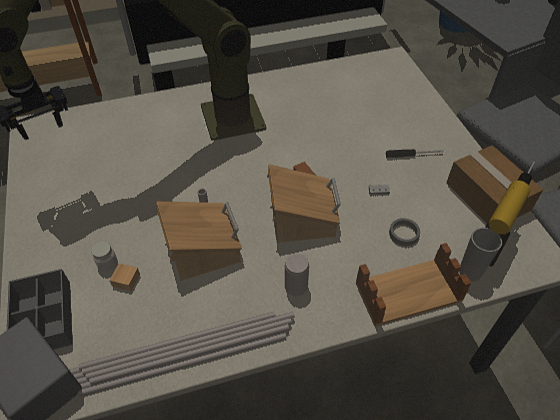

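View pics/top0.png

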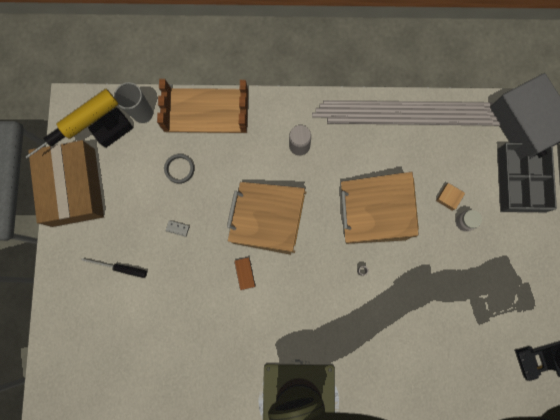

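The top view shows the boxes at (267,215) and (380,208), with their pulls on the left at (233,210) and (344,210). The spare is at (178,228), and the offcut (245,273) and coupling (362,268) lie nearest the boxes. The scene view agrees.

```bash
cat > h.py <<'E'
import numpy as np,cv2
def cloud(f):
    z=np.load(f);d=z['d'].astype(float);K=z['intrinsics'];V=z['view']
    v,u=np.mgrid[:d.shape[0],:d.shape[1]]
    P=np.stack([(u-K[0,2])*d/K[0,0],(v-K[1,2])*d/K[1,1],d],-1)
    return (P-V[:3,3])@V[:3,:3],z['p'],d
E
python3 - <<'E'
from h import *
P,p,d=cloud("top0.npz")
def obj(name,u0,u1,v0,v1,lo,hi):
    Q=P[v0:v1,u0:u1].reshape(-1,3);Q=Q[(Q[:,2]>lo)&(Q[:,2]<hi)]
    r=cv2.minAreaRect((Q[:,:2]*1000).astype(np.float32));print(name,len(Q),"mean",Q.mean(0).round(4),"z",Q[:,2].min().round(3),Q[:,2].max().round(3),"rect",np.round(r[0],1),np.round(r[1],1),round(r[2],1))
    return Q
T=P[230:260,60:80].reshape(-1,3);print("table z",np.median(P[300:340,150:200,2]))
for n,(a,b) in dict(left=(220,312),right=(333,425)).items():
    Q=obj(n,a,b,165,258,.045,.3)
    # plane fit robust
    m=np.ones(len(Q),bool)
    for _ in range(8):
        c=Q[m].mean(0);nn=np.linalg.svd(Q[m]-c,full_matrices=False)[2][2];nn*=np.sign(nn[2]);e=(Q-c)@nn;m=abs(e)<.004
    ex=-nn[:2]/np.hypot(*nn[:2]) # uphill direction = box x
    print(" slope",np.degrees(np.arccos(nn[2])).round(1),"ex",ex,"yaw",np.degrees(np.arctan2(ex[1],ex[0])).round(1))
    L=Q[m];r=cv2.minAreaRect((L[:,:2]*1000).astype(np.float32));print(" lidrect",r, "yawcand")
    ey=np.array([-ex[1],ex[0]]);
    a=L[:,:2]@ex;b=L[:,:2]@ey;print(" a",np.percentile(a,[.5,99.5]),"b",np.percentile(b,[.5,99.5]),"zmin/max",np.percentile(L[:,2],[.5,99.5]))
    B=Q[e>.02];print(" bar",len(B),B.mean(0) if len(B) else'',B.min(0) if len(B) else '',B.max(0) if len(B) else'', 'e',np.percentile(e[e>.02],[50,95]))
obj("spare",160,196,214,242,.005,.05)
obj("offcut",230,262,250,295,.008,.05)
obj("coupl",352,372,258,280,.01,.08)
obj("can",285,315,120,160,.03,.15)
obj("tape",160,200,150,190,.008,.05)
obj("driver",110,155,255,285,.005,.05)
E
```

```text
table z -0.0008750681359818518
left 4415 mean [0.5252 0.0992 0.1134] z 0.046 0.163 rect [529.  100.6] [204.3 181.6] 79.7
 slope 25.1 ex [-0.17268885 -0.98497643] yaw -99.9
 lidrect ((528.2898559570312, 100.2114486694336), (194.90200805664062, 180.09487915039062), 80.03135681152344) yawcand
 a [-0.28605688 -0.09484764] b [0.41377024 0.59186338] zmin/max [0.06617103 0.15832593]
 bar 151 [0.54546101 0.19483373 0.10847659] [0.49038561 0.17467107 0.09195685] [0.59882963 0.20836219 0.1193421 ] e [0.03818027 0.04448297]
right 4711 mean [ 0.5513 -0.2247  0.114 ] z 0.045 0.163 rect [ 554.8 -220.8] [181.2 203.7] 4.1
 slope 24.9 ex [ 0.07244649 -0.9973723 ] yaw -85.8
 lidrect ((554.4896850585938, -221.76763916015625), (180.15997314453125, 194.38795471191406), 4.012053966522217) yawcand
 a [0.1667907  0.35566642] b [0.44766645 0.62621429] zmin/max [0.06770395 0.15786971]
 bar 138 [ 0.54580238 -0.12496279  0.1087835 ] [ 0.49296599 -0.13737533  0.09520113] [ 0.59935975 -0.11653018  0.12021211] e [0.03791274 0.04271824]
spare 300 mean [0.4993 0.3719 0.0119] z 0.005 0.024 rect [500.8 370.8] [ 82.5 106.4] 0.7
offcut 473 mean [0.3659 0.1635 0.0193] z 0.008 0.032 rect [374.6 164.3] [ 72.  124.5] 83.4
coupl 50 mean [ 0.3782 -0.1849  0.0397] z 0.01 0.058 rect [ 384.6 -193.1] [25.9 45.9] 38.9
can 523 mean [0.7548 0.0043 0.1051] z 0.03 0.13 rect [760.5   4.2] [62.8 62.3] 40.7
tape 325 mean [0.6821 0.372  0.021 ] z 0.008 0.033 rect [679.3 372.1] [120.2 118.9] 3.4
driver 350 mean [0.3722 0.5035 0.0192] z 0.005 0.033 rect [372.7 500.3] [ 86.4 133.6] 0.7
```

```bash
cat >> h.py <<'E'
from scipy.spatial.transform import Rotation as R
def rot(zdir,ydir):
    z=np.array(zdir,float);z/=np.linalg.norm(z);y=np.array(ydir,float);y-=z*(y@z);y/=np.linalg.norm(y)
    return R.from_matrix(np.stack([np.cross(y,z),y,z],1))
def delta(pos,Rt,s=None):
    from plant import get_state
    s=s or get_state();R0=R.from_quat(s['eef_rot']);d=R0.inv().apply(np.array(pos)-s['tool_pos'])
    w=(R0.inv()*Rt).as_rotvec()
    print("shift(tool)",d.round(4),"len",np.linalg.norm(d).round(3),"then turn",w.round(3),"ang",np.linalg.norm(w).round(3))
# side-plane (h from hinge along box x, z) -> world ; box dict: hinge xy, yaw
B=dict(L=dict(hinge=np.array([.511,.002]),yaw=np.radians(-100.)),Rt=dict(hinge=np.array([.561,-.323]),yaw=np.radians(-86.)))
def ex(b):return np.array([np.cos(B[b]['yaw']),np.sin(B[b]['yaw']),0])
def pt(b,h,z,w=0):
    e=ex(b);return np.r_[B[b]['hinge'],0]+h*e+np.array([0,0,z])+w*np.array([-e[1],e[0],0])
def bar(b,phi,r=.192,a0=np.radians(11.8)):
    a=phi-a0;return -r*np.cos(a),.144+r*np.sin(a)
E
python3 -m inch '1 .0326 -.0229 -.003 0 0 0;1 .0326 -.0229 -.003 0 0 0;1 .0326 -.0229 -.003 0 0 0;1 .0326 -.0229 -.003 0 0 0;1 .0326 -.0229 -.003 0 0 0;1 .0326 -.0229 -.003 0 0 0;1 .0326 -.0229 -.003 0 0 0;1 .0326 -.0229 -.003 0 0 0;1 .0326 -.0229 -.003 0 0 0;1 .0326 -.0229 -.003 0 0 0;1 .0326 -.0229 -.003 0 0 0;1 .0326 -.0229 -.003 0 0 0;1 .0326 -.0229 -.003 0 0 0;1 .0326 -.0229 -.003 0 0 0;1 .0326 -.0229 -.003 0 0 0;1 0 0 0 0 0 .107;1 0 0 0 0 0 .107;1 0 0 0 0 0 0;1 0 0 0 0 0 0'
python3 - <<'E'
from plant import *
from h import *
s=get_state();print(s['tool_pos'],s['q'])
c=camera_model("wrist");p,d=snapshot("wrist");cv2.imwrite("pics/w1.png",p[:,:,::-1]);np.savez("w1.npz",p=p,d=d,**c)
V=c['view'];print("cam pos",-V[:3,:3].T@V[:3,3])
print(pt('Rt',*bar('Rt',0)))
delta(pt('Rt',*bar('Rt',0)),rot([0,0,-1],ex('Rt')))
E
```

```text
clock: 1.68
tool_pos: [0.5477, -0.134, 0.2618]
eef_rot: [0.999, 0.036, -0.001, 0.0]
contact_force: [-1.4, -0.4, 0.2]
opening: 1.005
finger_force: 0.0
[ 0.54774693 -0.13400034  0.26176485] [ 0.22183506  0.55150476 -0.10530706  1.69947887  0.07143744  0.89528164
 -1.41197034]
cam pos [ 0.63155284 -0.12923277  0.4292467 ]
[ 0.54788979 -0.13551528  0.10473676]
shift(tool) [0.0002 0.0012 0.1571] len 0.157 then turn [0.    0.001 0.001] ang 0.002
```

View pics/w1.png

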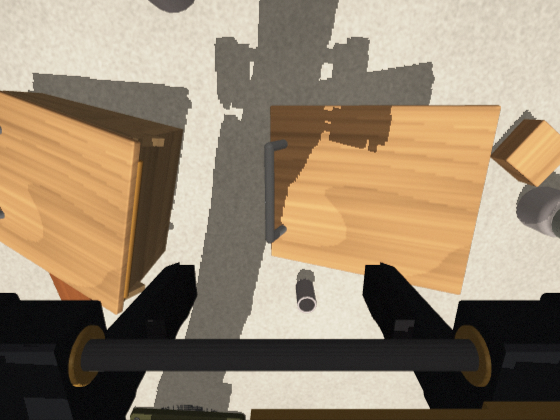

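The wrist view shows the right lid's pull as a dark bar at column 269, rows 145–240. The left box is at far left and the coupling is at (305,292).

Run:
```python
from h import *
P,p,d=cloud("w1.npz");z=np.load("w1.npz");K=z['intrinsics'];V=z['view'];C=-V[:3,:3].T@V[:3,3]
for v in (150,160,175,190,205,220,235):
    row=p[v,255:290].astype(int).sum(1); k=np.where(row<190)[0]+255
    u=np.median(k); 
    ray=V[:3,:3].T@np.linalg.inv(K)@[u,v,1]; t=(.105-C[2])/ray[2]
    print(v,k.min(),k.max(),(C+t*ray).round(4),P[v,int(u)].round(4))
# lid plane check + corners
for u,v in((271,107),(498,108),(461,292),(273,256)):
    ray=V[:3,:3].T@np.linalg.inv(K)@[u,v,1]
    zz=.152 if u>400 else .065
    print(u,v,(C+ray*(zz-C[2])/ray[2]).round(4),P[v,u].round(4))
```

```text
return _methods._mean(a, axis=axis, dtype=dtype,
  ret = ret.dtype.type(ret / rcount)
Traceback (most recent call last):
ValueError: zero-size array to reduction operation minimum which has no identity
```

Run:
```python
from h import *
P,p,d=cloud("w1.npz");z=np.load("w1.npz");K=z['intrinsics'];V=z['view'];C=-V[:3,:3].T@V[:3,3]
def w(u,v,zz):
    ray=V[:3,:3].T@np.linalg.inv(K)@[u,v,1];return (C+ray*(zz-C[2])/ray[2]).round(4)
print(p[190,255:285].astype(int).sum(1))
for v in (160,190,220):
    k=np.where(p[v,255:285].astype(int).sum(1)<230)[0]+255
    if len(k):print(v,k.min(),k.max(),w(np.median(k),v,.105),P[v,int(np.median(k))].round(4))
for u,v,zz in((271,107,.065),(498,108,.152),(461,292,.152),(273,256,.065),(268,145,.105),(268,241,.105)):print(u,v,w(u,v,zz))
```

```text
[320 319 318 320 324 320 327 320 320 309 219 236 253 262 259 263 248 244
 226 208 237 235 228 232 232 236 236 239 237 233]
160 265 284 [ 0.5817 -0.1315  0.105 ] [ 0.5765 -0.1317  0.0715]
190 265 277 [ 0.5499 -0.129   0.105 ] [ 0.5505 -0.1284  0.1075]
220 266 273 [ 0.5161 -0.1268  0.105 ] [ 0.5182 -0.1263  0.1111]
271 107 [ 0.6323 -0.1202  0.065 ]
498 108 [ 0.6447 -0.3103  0.152 ]
461 292 [ 0.4694 -0.3251  0.152 ]
273 256 [ 0.4536 -0.1339  0.065 ]
268 145 [ 0.5959 -0.1204  0.105 ]
268 241 [ 0.4911 -0.1266  0.105 ]
```

```bash
sed -i "s/\[.511,.002\]/[.513,.0133]/;s/\[.561,-.323\]/[.5566,-.3115]/" h.py
cat >> h.py <<'E'
def tilt(b,up):  # tool 'up' direction angle (deg) in box side plane, 90 vertical, >90 leans to the front; y along box x
    u=np.radians(up);e=ex(b);zd=-(np.cos(u)*e+np.array([0,0,np.sin(u)]));return rot(zd,e)
def grasp(b,h,z,up,g=.008): # TCP so that grasp point is at h,z
    Rt=tilt(b,up);return pt(b,h,z)+g*Rt.as_matrix()[:,2],Rt
def rows(poses,open_,s=None):
    from plant import get_state
    s=s or get_state();p,q=np.array(s['tool_pos']),R.from_quat(s['eef_rot'])
    for P1,R1 in poses:
        d=q.inv().apply(P1-p);w=(q.inv()*R1).as_rotvec();d=d.round(4);w=w.round(3)
        print(open_,*["%g"%x for x in np.r_[d,w]],end=";");p=p+q.apply(d);q=q*R.from_rotvec(w)
    print()
E
python3 - <<'E'
from h import *
h,z=bar('Rt',0)
A=[grasp('Rt',h,z,105,-.05)]
from plant import get_state
s=get_state();delta(*A[0]);
delta(*grasp('Rt',h,z,105,.007),s=dict(tool_pos=A[0][0],eef_rot=A[0][1].as_quat()))
g=grasp('Rt',h,z,105,.007)
rows([grasp('Rt',*bar('Rt',f),105-35*f/1.38,.007) for f in np.linspace(0,1.38,16)[1:]],-1,dict(tool_pos=g[0],eef_rot=g[1].as_quat()))
E
```

```text
shift(tool) [-0.0034 -0.0235  0.1088] len 0.111 then turn [-0.262  0.001  0.001] ang 0.262
shift(tool) [0.    0.    0.057] len 0.057 then turn [0. 0. 0.] ang 0.0
-1 0 0.0015 -0.0176 0.041 0 -0;-1 0 0.0024 -0.0174 0.04 -0 0;-1 0 0.0033 -0.0173 0.041 0 0;-1 0 0.0042 -0.0171 0.041 0 0;-1 0 0.0051 -0.0169 0.041 0 0;-1 0 0.0059 -0.0165 0.04 0 0;-1 0 0.0067 -0.0162 0.041 0 0;-1 0 0.0076 -0.0158 0.041 0 0;-1 -0 0.0083 -0.0154 0.041 0 0;-1 -0 0.0092 -0.015 0.04 0 0;-1 -0 0.0099 -0.0144 0.041 0 0;-1 -0 0.0106 -0.0139 0.041 0 0;-1 -0 0.0113 -0.0133 0.04 0 0;-1 -0 0.012 -0.0127 0.041 0 0;-1 -0 0.0126 -0.012 0.041 0 -0;
```

```bash
python3 -m inch '-.2 -.001 -.008 .036 0 0 0;-.2 -.001 -.008 .036 0 0 0;-.2 -.0014 -.0075 .0368 0 0 0;-.2 0 0 0 -.087 0 0;-.2 0 0 0 -.087 0 0;-.2 0 0 0 -.088 0 0;-.2 0 0 0 0 0 0;-.2 0 0 .019 0 0 0;-.2 0 0 .019 0 0 0;-.2 0 0 .019 0 0 0;-.2 0 0 0 0 0 0;-1 0 0 0 0 0 0;-1 0 0 0 0 0 0;-1 0 0 0 0 0 0;-1 0 0 0 0 0 0' 15
python3 - <<'E'
from h import *
h,z=bar('Rt',0);delta(*grasp('Rt',h,z,105,.007))
E
```

```text
clock: 2.98
tool_pos: [0.5449, -0.1254, 0.0993]
eef_rot: [0.991, 0.034, 0.005, 0.13]
contact_force: [-0.4, -0.0, 1.1]
opening: 0.123
finger_force: 0.0
shift(tool) [-0.0013  0.      0.0014] len 0.002 then turn [-0.    -0.002 -0.001] ang 0.002
```

```bash
python3 -m inch '-1 0 0 0 0 0 0;-1 0 0 0 0 0 0;-1 0 .0015 -.0176 .041 0 0;-1 0 .0024 -.0174 .04 0 0;-1 0 .0033 -.0173 .041 0 0' 15
```

```text
clock: 3.4
tool_pos: [0.5437, -0.1198, 0.1515]
eef_rot: [0.997, 0.036, 0.002, 0.069]
contact_force: [-0.6, -0.1, -0.3]
opening: 0.01
finger_force: 0.0
```

```bash
cat > look.py <<'E'
import sys
from plant import *
from h import *
n,c=sys.argv[1],sys.argv[2]
s=get_state();m=camera_model(c);p,d=snapshot(c);cv2.imwrite(f"pics/{n}.png",p[:,:,::-1]);np.savez(f"{n}.npz",p=p,d=d,**m);print(s['clock'],s['tool_pos'].round(4),np.round(s['contact_force'],1))
E
python3 look.py w2 wrist
```

```text
3.4 [ 0.5437 -0.1198  0.1515] [-0.6 -0.1 -0.3]
```

View pics/w2.png

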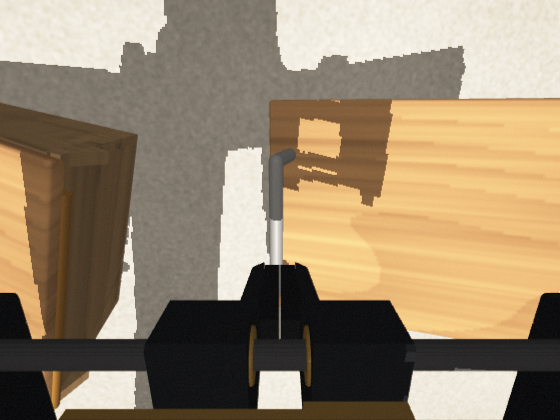

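The closed fingertips at (279,270) are in line with the bar (columns 270–283, rows 155–265), but they sit above it. The bar was not held, so I'll check its height.

Run:
```python
from h import *
P,p,d=cloud("w2.npz")
for v in (175,200,230,250):
    print(v,P[v,272:282:2].round(4).tolist())
for u,v in((300,120),(400,250),(500,200),(278,240)):print(u,v,P[v,u].round(4))
z=np.load("w2.npz");K=z['intrinsics'];V=z['view']
from plant import get_state
s=get_state();q=R.from_quat(s['eef_rot']);
for l in(0,.011):
    t=s['tool_pos']+l*q.as_matrix()[:,2];c=V[:3,:3]@t+V[:3,3];c2=K@c;print(c2[:2]/c2[2],t.round(4))
```

```text
175 [[0.5855, -0.119, 0.1097], [0.5856, -0.1203, 0.1098], [0.586, -0.1214, 0.1114], [0.5858, -0.123, 0.1099], [0.5858, -0.1244, 0.1097]]
200 [[0.568, -0.1201, 0.1091], [0.5684, -0.1214, 0.1102], [0.5684, -0.1228, 0.1102], [0.5686, -0.1241, 0.1106], [0.5687, -0.1254, 0.1108]]
230 [[0.5459, -0.1216, 0.1089], [0.5467, -0.1227, 0.1112], [0.5464, -0.1242, 0.1102], [0.5465, -0.1256, 0.1104], [0.5462, -0.1272, 0.1095]]
250 [[0.5306, -0.1224, 0.1097], [0.5307, -0.1239, 0.1099], [0.5313, -0.1251, 0.1111], [0.5311, -0.1267, 0.1107], [0.531, -0.1282, 0.1104]]
300 120 [ 0.6212 -0.1416  0.0765]
400 250 [ 0.5325 -0.2206  0.1123]
500 200 [ 0.5803 -0.2706  0.1356]
278 240 [ 0.539  -0.1261  0.1108]
[285.45152762 259.28066716] [ 0.5457 -0.124   0.1554]
[285.15371262 251.03802661] [ 0.5459 -0.1255  0.1445]
```

```bash
python3 - <<'E'
from h import *
h,z=bar('Rt',0);print(h,z);B['Rt']['hinge']=pt('Rt',0,0,-.0)[:2]
delta(*grasp('Rt',h,z,105,.009))
E
python3 -m inch '-.2 0 0 0 0 0 0;-.2 0 0 0 0 0 0;-.2 0 0 0 0 0 0;-.2 0 0 0 0 0 0;-.2 0 0 0 0 0 0'
```

```text
-0.18794253864224353 0.10473675804637625
shift(tool) [-0.0026 -0.006   0.059 ] len 0.059 then turn [-0.122 -0.005 -0.005] ang 0.122
clock: 3.87
tool_pos: [0.5433, -0.12, 0.1498]
eef_rot: [0.997, 0.035, 0.001, 0.07]
contact_force: [-0.4, 0.0, 1.2]
opening: 0.355
finger_force: 0.0
```

```bash
python3 -m inch '-.2 0 0 0 -.122 -.005 -.005;-.2 0 0 0 0 0 0;-.2 0 0 0 0 0 0'
python3 - <<'E'
from h import *
h,z=bar('Rt',0)
delta(*grasp('Rt',h,z,105,.009))
E
```

```text
clock: 4.12
tool_pos: [0.5443, -0.1165, 0.1495]
eef_rot: [0.991, 0.04, 0.001, 0.128]
contact_force: [-0.4, 0.3, 0.1]
opening: 0.4
finger_force: 0.0
shift(tool) [-0.001  -0.0041  0.0542] len 0.054 then turn [-0.006  0.005  0.012] ang 0.014
```

```bash
python3 -m inch '-.2 0 -.004 .018 0 0 .01;-.2 0 0 .018 0 0 0;-.2 0 0 .018 0 0 0;-.2 0 0 0 0 0 0;-.2 0 0 0 0 0 0;-1 0 0 0 0 0 0;-1 0 0 0 0 0 0;-1 0 0 0 0 0 0;-1 0 0 0 0 0 0;-1 0 0 0 0 0 0;-1 0 0 0 0 0 0;-1 0 0 0 0 0 0;-1 0 0 0 0 0 0' 35
python3 - <<'E'
from h import *
h,z=bar('Rt',0)
delta(*grasp('Rt',h,z,105,.009))
E
```

```text
clock: 5.2
tool_pos: [0.5442, -0.1308, 0.0974]
eef_rot: [0.991, 0.031, 0.002, 0.128]
contact_force: [-0.3, 0.1, 0.4]
opening: 0.01
finger_force: 0.0
shift(tool) [-0.0002 -0.0047  0.0002] len 0.005 then turn [-0.005  0.005 -0.006] ang 0.009
```

```bash
python3 look.py w3 wrist; python3 look.py s3 scene; python3 -c "
import cv2,numpy as np
a=cv2.imread('pics/w3.png')[100:400,130:430];b=cv2.imread('pics/s3.png')[130:290,100:300]
cv2.imwrite('pics/c3.png',np.hstack([cv2.resize(a,(400,400)),cv2.resize(b,(400,320),interpolation=3) if 0 else cv2.copyMakeBorder(cv2.resize(b,(400,320)),0,80,0,0,0)]))"
```

```text
5.2 [ 0.5442 -0.1308  0.0974] [-0.3  0.1  0.4]
5.25 [ 0.5441 -0.1308  0.0974] [ 0.2 -0.2 -0. ]
```

View pics/c3.png

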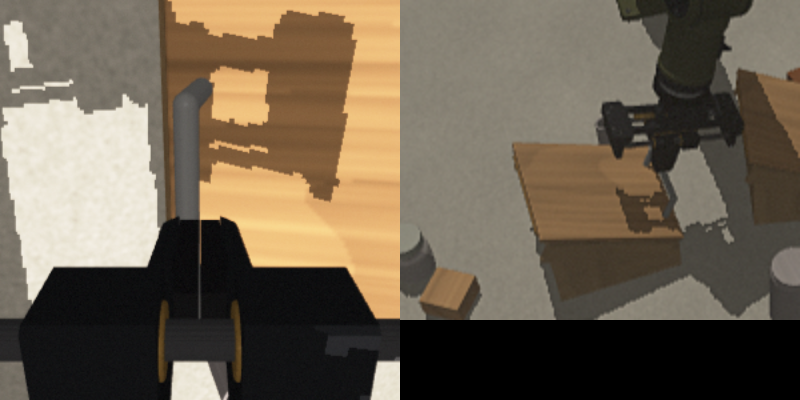

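The crop shows closed fingertips with the bar running under them: bar at columns 175–200, tip at row ~220. Next I'll compare depths at the fingertip and the bar.

Run:
```python
from h import *
from plant import r,get_state
P,p,d=cloud("w3.npz");print(r.nose_length,[x for x in dir(r) if x[0]!='_'])
s=get_state();M=R.from_quat(s['eef_rot']).as_matrix();t=s['tool_pos'];print(t,M.round(3).tolist())
for v in (190,220,245,258,262,266,272,285,300):
    u=269 if v<264 else 265
    print(v,u,P[v,u].round(4),"tool frame",(M.T@(P[v,u]-t)).round(4), d[v,u].round(4))
m=(P[:,:,2]>.05); 
Q=(P.reshape(-1,3)-t)@M; k=(abs(Q[:,0])<.02)&(abs(Q[:,1])<.06)&(Q[:,2]>-.05)&(Q[:,2]<.03)
import collections
W=Q[k];print(len(W));
for lo in np.arange(-.05,.03,.005):
    w=W[(W[:,2]>=lo)&(W[:,2]<lo+.005)]
    if len(w):print(lo.round(3),len(w),w[:,:2].min(0).round(3),w[:,:2].max(0).round(3))
```

```text
0.011 ['Unreachable', 'finish_job', 'nose_length']
[ 0.5441287  -0.13082671  0.09734266] [[0.998, 0.062, 0.012], [0.063, -0.965, -0.254], [-0.004, 0.254, -0.967]]
190 269 [ 0.5894 -0.1203  0.111 ] tool frame [ 0.0458 -0.0039 -0.0153] 0.1561
220 269 [ 0.5736 -0.1213  0.1106] tool frame [ 0.0299 -0.004  -0.0149] 0.1617
245 269 [ 0.5598 -0.1219  0.1109] tool frame [ 0.0161 -0.0042 -0.0152] 0.1659
258 269 [ 0.552  -0.1224  0.1106] tool frame [ 0.0084 -0.0043 -0.0148] 0.1687
262 269 [ 0.5494 -0.1226  0.1101] tool frame [ 0.0057 -0.0043 -0.0143] 0.1701
266 265 [ 0.5515 -0.1185  0.1183] tool frame [ 0.0081 -0.0061 -0.0233] 0.1608
272 265 [ 0.551  -0.1174  0.1236] tool frame [ 0.0076 -0.0058 -0.0287] 0.1558
285 265 [ 0.5507 -0.1149  0.1352] tool frame [ 0.0075 -0.0053 -0.0406] 0.1446
300 265 [ 0.5513 -0.1121  0.148 ] tool frame [ 0.0082 -0.0048 -0.0537] 0.132
7823
-0.05 451 [-0.001 -0.014] [0.01  0.017]
-0.045 513 [-0.01  -0.014] [0.01  0.017]
-0.04 355 [-0.01  -0.014] [0.01  0.016]
-0.035 316 [ 0.007 -0.013] [0.01  0.016]
-0.03 260 [ 0.006 -0.013] [0.01  0.015]
-0.025 146 [ 0.007 -0.011] [0.01  0.014]
-0.02 48 [ 0.005 -0.006] [ 0.02  -0.002]
-0.015 435 [ 0.003 -0.009] [0.02  0.001]
-0.01 7 [ 0.006 -0.009] [0.014 0.001]
0.01 367 [-0.02   0.048] [0.02 0.06]
0.015 2544 [-0.02  0.02] [0.02 0.06]
0.02 2108 [-0.02   0.002] [0.02  0.039]
0.025 273 [-0.018 -0.014] [0.02  0.008]
```

Run:
```python
from h import *
from plant import get_state
P,p,d=cloud("w3.npz");s=get_state();M=R.from_quat(s['eef_rot']).as_matrix();t=s['tool_pos']
z=np.load("w3.npz");K=z['intrinsics'];V=z['view'];print("cam in tool",(M.T@(-V[:3,:3].T@V[:3,3]-t)).round(4),"cam fwd in tool",(M.T@V[2,:3]).round(3))
for x,y,zz in((.009,0,.011),(.009,0,-.008),(.009,0,-.02),(.009,0,-.03),(0,0,.011)):
    c=K@(V[:3,:3]@(t+M@[x,y,zz])+V[:3,3]);print((x,y,zz),(c[:2]/c[2]).round(1))
for u in(256,290,300):
    for v in(235,250,258,262,266,270,280):print(u,v,p[v,u],(M.T@(P[v,u]-t)).round(4),P[v,u].round(4))
Pw=cloud("w1.npz")[0];print("table z wrist",np.median(Pw[20:40,450:540,2]))
# finger span open in w1 and w2
for f in("w2.npz",):
    p2=np.load(f)['p'];print(p2[255:300:5,283].tolist())
```

```text
cam in tool [ 0.0838  0.0013 -0.1673] cam fwd in tool [-0.325 -0.     0.946]
(0.009, 0, 0.011) [277.3 238.2]
(0.009, 0, -0.008) [277.1 251.5]
(0.009, 0, -0.02) [276.9 261.4]
(0.009, 0, -0.03) [276.8 270.7]
(0, 0, 0.011) [277.4 251.6]
256 235 [86 67 46] [-0.0172 -0.0185  0.0803] [ 0.5269 -0.1344  0.015 ]
256 250 [86 65 46] [-0.0323 -0.0191  0.0829] [ 0.5118 -0.1355  0.0124]
256 258 [84 65 45] [-0.0411 -0.0195  0.0853] [ 0.5029 -0.1363  0.0101]
256 262 [85 66 46] [-0.0451 -0.0196  0.0853] [ 0.499  -0.1365  0.01  ]
256 266 [15 17 17] [ 0.009  -0.0105 -0.025 ] [ 0.5521 -0.1138  0.1188]
256 270 [12 10 10] [ 0.0097 -0.0101 -0.0306] [ 0.5528 -0.1127  0.1243]
256 280 [17 13 17] [ 0.0099 -0.0094 -0.0403] [ 0.5529 -0.1109  0.1339]
290 235 [237 189 122] [0.0062 0.0082 0.0231] [ 0.5511 -0.1442  0.0771]
290 250 [235 185 121] [-0.0043  0.0083  0.0226] [ 0.5406 -0.1448  0.0776]
290 258 [239 192 125] [-0.0108  0.0084  0.024 ] [ 0.5341 -0.1457  0.0763]
290 262 [244 201 132] [-0.0134  0.0084  0.0231] [ 0.5316 -0.1456  0.0772]
290 266 [14 12 13] [ 0.0078  0.0067 -0.0228] [ 0.552 -0.131  0.121]
290 270 [14 12 14] [ 0.0076  0.0066 -0.0266] [ 0.5517 -0.1299  0.1247]
290 280 [13 12 14] [ 0.0077  0.0063 -0.0366] [ 0.5517 -0.1271  0.1343]
300 235 [236 187 123] [ 0.0838  0.0013 -0.1673] [ 0.6258 -0.0843  0.2592]
300 250 [234 184 120] [-0.0045  0.0149  0.0231] [ 0.5408 -0.1514  0.0788]
300 258 [239 193 126] [-0.0102  0.015   0.0228] [ 0.5351 -0.1517  0.0792]
300 262 [243 200 133] [-0.0127  0.015   0.0218] [ 0.5326 -0.1516  0.0801]
300 266 [14 14 16] [ 0.0096  0.0116 -0.0261] [ 0.554  -0.1347  0.1255]
300 270 [17 18 19] [ 0.009   0.0114 -0.0293] [ 0.5535 -0.1338  0.1286]
300 280 [11 10 14] [ 0.0095  0.0107 -0.0396] [ 0.5537 -0.1305  0.1384]
table z wrist 6.821991875469418e-05
[[250, 220, 148], [141, 103, 65], [13, 14, 11], [16, 17, 18], [12, 10, 12], [10, 10, 11], [15, 14, 16], [12, 12, 13], [13, 14, 16]]
```

```bash
python3 -m inch '-.2 0 -.004 0 0 0 0;-.2 0 0 0 0 0 0;-.2 0 0 0 0 0 0;-.2 0 0 0 0 0 0;-.2 0 0 0 0 0 0;-.2 0 0 .009 0 0 0;-.2 0 0 .009 0 0 0;-.2 0 0 0 0 0 0' 35; python3 -m inch '-.2 0 0 .009 0 0 0;-.2 0 0 0 0 0 0;-1 0 0 0 0 0 0;-1 0 0 0 0 0 0;-1 0 0 0 0 0 0;-1 0 0 0 0 0 0;-1 0 0 0 0 0 0;-1 0 0 0 0 0 0'
```

```text
clock: 5.97
tool_pos: [0.5429, -0.1321, 0.0771]
eef_rot: [0.991, 0.031, 0.001, 0.128]
contact_force: [-0.8, 0.4, -0.0]
opening: 0.399
finger_force: 0.0
clock: 6.63
tool_pos: [0.5444, -0.1328, 0.0702]
eef_rot: [0.991, 0.032, 0.003, 0.128]
contact_force: [-1.6, 2.8, 0.7]
opening: 0.1
finger_force: 34.8
```

Run:
```python
from h import *
rows([grasp('Rt',*bar('Rt',f),105-35*f/1.38,.036) for f in np.linspace(0,1.38,17)[0:]],-1)
```

```text
-1 -0.0003 0.0004 0.0004 -0.006 0.005 -0.005;-1 -0 0.0003 -0.0165 0.038 -0 0;-1 -0 0.001 -0.0164 0.039 -0 0;-1 -0 0.0019 -0.0163 0.038 -0 0;-1 -0 0.0026 -0.0161 0.038 -0 0;-1 0 0.0033 -0.0159 0.038 -0 0;-1 0 0.0042 -0.0156 0.038 -0 0;-1 0 0.0049 -0.0154 0.038 -0 0;-1 0 0.0056 -0.015 0.039 -0 0;-1 0 0.0063 -0.0147 0.038 -0 0;-1 0 0.007 -0.0143 0.038 -0 0;-1 0 0.0077 -0.0139 0.038 -0 0;-1 0 0.0084 -0.0134 0.038 -0 0;-1 0 0.0089 -0.0129 0.039 -0 0;-1 0 0.0096 -0.0125 0.038 -0 0;-1 0 0.0102 -0.0119 0.038 -0 0;-1 0 0.0107 -0.0113 0.038 -0 0;
```

Half the swing first, to watch the forces.

```bash
python3 -m inch '-1 0 .0003 -.0165 .038 0 0;-1 0 .001 -.0164 .039 0 0;-1 0 .0019 -.0163 .038 0 0;-1 0 .0026 -.0161 .038 0 0;-1 0 .0033 -.0159 .038 0 0;-1 0 .0042 -.0156 .038 0 0;-1 0 .0049 -.0154 .038 0 0;-1 0 .0056 -.015 .039 0 0' 20
python3 - <<'E'
from h import *
rows([grasp('Rt',*bar('Rt',f),105-35*f/1.38,.036) for f in np.linspace(0,1.38,17)[8:]],-1)
E
```

```text
clock: 7.3
tool_pos: [0.5447, -0.1395, 0.1979]
eef_rot: [0.999, 0.032, -0.003, -0.027]
contact_force: [1.8, 3.0, -6.7]
opening: 0.104
finger_force: 20.0
-1 -0.0001 0.0009 0.0005 -0.01 0.004 -0.005;-1 0 0.0064 -0.0147 0.038 0 -0;-1 0 0.007 -0.0143 0.038 0 -0;-1 0 0.0077 -0.0139 0.039 0 -0;-1 0 0.0083 -0.0134 0.038 0 -0;-1 0 0.009 -0.013 0.038 0 -0;-1 0 0.0096 -0.0124 0.038 0 -0;-1 0 0.0102 -0.0119 0.038 0 -0;-1 0 0.0107 -0.0113 0.038 0 -0;
```

```bash
python3 -m inch '-1 0 .0064 -.0147 .038 0 0;-1 0 .007 -.0143 .038 0 0;-1 0 .0077 -.0139 .039 0 0;-1 0 .0083 -.0134 .038 0 0;-1 0 .009 -.013 .038 0 0;-1 0 .0096 -.0124 .038 0 0;-1 0 .0102 -.0119 .038 0 0;-1 0 .0107 -.0113 .038 0 0;-1 0 0 0 0 0 0;-1 0 0 0 0 0 0' 20
python3 - <<'E'
from h import *
delta(*grasp('Rt',*bar('Rt',1.38),70,.036))
E
```

```text
clock: 8.13
tool_pos: [0.551, -0.2261, 0.2899]
eef_rot: [0.984, 0.03, -0.006, -0.177]
contact_force: [-3.8, 1.5, 13.2]
opening: 0.103
finger_force: 20.0
shift(tool) [-0.0004  0.0001  0.0028] len 0.003 then turn [-0.008 -0.001 -0.008] ang 0.011
```

```bash
python3 -m inch '-.6 0 0 0 0 0 0;-.6 0 0 0 0 0 0;-.6 0 0 0 0 0 0;-.6 0 0 -.02 0 0 0;-.6 0 0 -.03 0 0 0;-.6 0 0 -.03 0 0 0;-.6 0 0 -.03 0 0 0;-.6 0 0 -.03 0 0 0;-.6 0 0 0 0 0 0;-.6 0 0 0 0 0 0;-.6 0 0 0 0 0 0;-.6 0 0 0 0 0 0'; python3 look.py t4 top
python3 - <<'E'
from h import *
P,p,d=cloud("t4.npz");cv2.imwrite('pics/t4.png',cv2.resize(p[130:300,150:450,::-1],(600,340)))
Q=P.reshape(-1,3);k=(abs(Q[:,0]-.55)<.12)&(Q[:,1]>-.36)&(Q[:,1]<-.1)&(Q[:,2]>.05);Q=Q[k]
for y in np.arange(-.34,-.1,.02):
    w=Q[abs(Q[:,1]-y)<.01];print(y.round(2),np.percentile(w[:,2],[10,50,90]).round(3) if len(w) else '')
E
```

```text
clock: 9.13
tool_pos: [0.5537, -0.2746, 0.4167]
eef_rot: [0.984, 0.031, -0.009, -0.177]
contact_force: [0.0, 0.1, 0.6]
opening: 0.203
finger_force: 0.0
9.1333 [ 0.5537 -0.2746  0.4167] [0.  0.1 0.6]
-0.34 [0.645 0.755 0.797]
-0.32 [0.167 0.655 0.793]
-0.3 [0.172 0.589 0.777]
-0.28 [0.196 0.523 0.56 ]
-0.26 [0.215 0.245 0.563]
-0.24 [0.254 0.326 0.569]
-0.22 [0.268 0.296 0.55 ]
-0.2 [0.092 0.31  0.315]
-0.18 [0.056 0.08  0.092]
-0.16 [0.064 0.072 0.08 ]
-0.14 [0.056 0.06  0.067]
-0.12 [0.057 0.063 0.065]
```

View pics/t4.png

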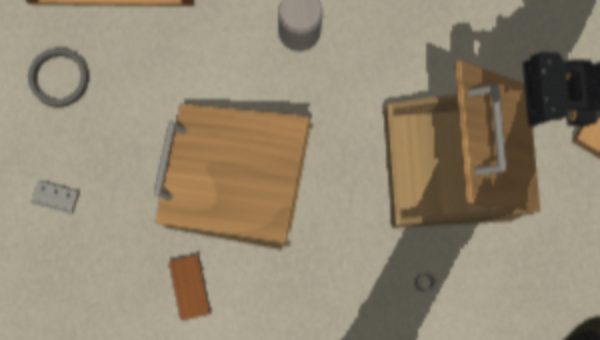

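The right lid stands fully open by itself, at crop (465–500, 70–200). The left lid is still shut, and everything else is where it was. Next is the left lid.

Run:
```python
from h import *
h,z=bar('L',0);g1=grasp('L',h,z,105,-.06);print(g1[0])
from plant import get_state
s=get_state()
mid=g1[0].copy();mid[2]=.42
delta(mid,g1[1])
print("down", (g1[1].inv().apply(g1[0]-mid)).round(4))
```

```text
[0.54833249 0.21368049 0.16269231]
shift(tool) [ 0.0257 -0.4583  0.1666] len 0.488 then turn [-0.614  0.018  0.241] ang 0.66
down [ 0.     -0.0666  0.2485]
```

```bash
python3 -m inch '-.2 .0021 -.0382 .0139 0 0 0;-.2 .0021 -.0382 .0139 0 0 0;-.2 .0021 -.0382 .0139 0 0 0;-.2 .0021 -.0382 .0139 0 0 0;-.2 .0021 -.0382 .0139 0 0 0;-.2 .0021 -.0382 .0139 0 0 0;-.2 .0021 -.0382 .0139 0 0 0;-.2 .0021 -.0382 .0139 0 0 0;-.2 .0021 -.0382 .0139 0 0 0;-.2 .0021 -.0382 .0139 0 0 0;-.2 .0021 -.0382 .0139 0 0 0;-.2 .0021 -.0382 .0139 0 0 0;-.2 0 0 0 -.102 .003 .04;-.2 0 0 0 -.102 .003 .04;-.2 0 0 0 -.102 .003 .04;-.2 0 0 0 -.102 .003 .04;-.2 0 0 0 -.102 .003 .04;-.2 0 0 0 -.102 .003 .04;-.2 0 0 0 0 0 0;-.2 0 0 0 0 0 0'
python3 - <<'E'
from h import *
h,z=bar('L',0);delta(*grasp('L',h,z,105,-.06))
E
python3 look.py w5 wrist
```

```text
clock: 10.85
tool_pos: [0.5481, 0.2149, 0.4189]
eef_rot: [0.988, -0.084, -0.011, 0.13]
contact_force: [-0.5, -0.3, -0.5]
opening: 0.4
finger_force: 0.0
shift(tool) [ 0.0004 -0.065   0.2479] len 0.256 then turn [-0.001 -0.001  0.005] ang 0.005
10.85 [0.5481 0.2149 0.4189] [-0.5 -0.3 -0.5]
```

View pics/w5.png

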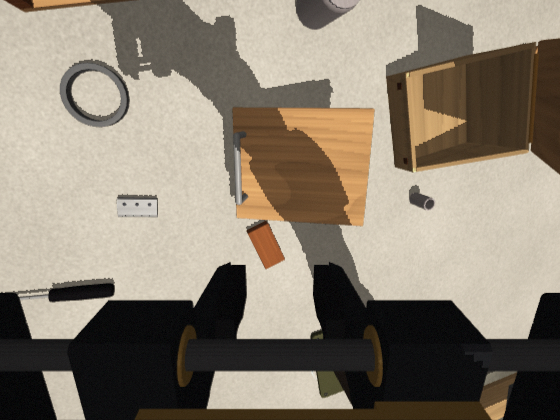

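The pull of the left lid is at columns 236–243, rows 132–203. The spare spans (117,195)–(157,217), and the right lid is still up.

Run:
```python
from h import *
P,p,d=cloud("w5.npz");z=np.load("w5.npz");K=z['intrinsics'];V=z['view'];C=-V[:3,:3].T@V[:3,3]
def w(u,v,zz):
    ray=V[:3,:3].T@np.linalg.inv(K)@[u,v,1];return (C+ray*(zz-C[2])/ray[2]).round(4)
print(p[150:200:10,230:250].astype(int).sum(2).tolist()[2])
for a in((239,133),(239,203)):print(w(*a,.105))
print("expected bar",pt('L',*bar('L',0)))
for a in((233,107),(374,107),(363,226),(237,219)):print(w(*a,.152 if a[0]>300 else .065))
g=cv2.cvtColor(p,cv2.COLOR_RGB2GRAY).astype(int);hsv=cv2.cvtColor(p,cv2.COLOR_RGB2HSV)
# spare pixels: bluish-grey vs warm table
m=((p[...,0].astype(int)-p[...,2])<8).astype(np.uint8);m[:185]=0;m[228:]=0;m[:,:105]=0;m[:,168:]=0
ys,xs=np.where(m>0);print(len(xs),xs.min(),xs.max(),ys.min(),ys.max())
Q=np.array([w(x,y,.014)[:2] for x,y in zip(xs,ys)]);print(cv2.minAreaRect((Q*1000).astype(np.float32)))
```

```text
[284, 282, 277, 282, 249, 375, 472, 532, 588, 478, 411, 401, 455, 459, 457, 456, 454, 457, 457, 459]
[0.5938 0.1825 0.105 ]
[0.4898 0.2048 0.105 ]
expected bar [0.54563588 0.19838727 0.10473676]
[0.6297 0.1785 0.065 ]
[ 0.5972 -0.01    0.152 ]
[0.4175 0.0209 0.152 ]
[0.4501 0.2111 0.065 ]
99 118 156 197 215
((498.5459289550781, 368.83148193359375), (60.01993942260742, 32.209747314453125), 75.27100372314453)
```

```bash
sed -i "s/\[.513,.0133\]/[.5123,.0094]/" h.py; python3 -m inch '-.2 0 -.03 .02 0 0 0;-.2 0 -.031 .02 0 0 0;-.2 0 0 .04 0 0 0;-.2 0 0 .04 0 0 0;-.2 0 0 .04 0 0 0;-.2 0 0 .04 0 0 0;-.2 0 0 .04 0 0 0;-.2 0 0 .03 0 0 0;-.2 0 0 0 0 0 0;-.2 0 0 0 0 0 0' 25
python3 - <<'E'
from h import *
h,z=bar('L',0);delta(*grasp('L',h,z,105,.036))
E
```

```text
clock: 11.73
tool_pos: [0.5481, 0.1996, 0.1444]
eef_rot: [0.987, -0.088, -0.011, 0.13]
contact_force: [0.6, 1.4, -0.4]
opening: 0.397
finger_force: 0.0
shift(tool) [-0.0024 -0.0048  0.0757] len 0.076 then turn [ 0.    -0.001 -0.004] ang 0.004
```

```bash
python3 -m inch '-.2 -.002 -.004 .025 0 0 0;-.2 0 0 .025 0 0 0;-.2 0 0 .013 0 0 0;-.2 0 0 .012 0 0 0;-.2 0 0 0 0 0 0;-1 0 0 0 0 0 0;-1 0 0 0 0 0 0;-1 0 0 0 0 0 0;-1 0 0 0 0 0 0;-1 0 0 0 0 0 0;-1 0 0 0 0 0 0' 30
python3 - <<'E'
from h import *
h,z=bar('L',0);delta(*grasp('L',h,z,105,.036))
rows([grasp('L',*bar('L',f),105-35*f/1.38,.036) for f in np.linspace(0,1.38,17)[0:]],-1)
E
```

```text
clock: 12.65
tool_pos: [0.5444, 0.1883, 0.0717]
eef_rot: [0.988, -0.086, -0.009, 0.129]
contact_force: [-0.5, 1.1, 7.0]
opening: 0.101
finger_force: 30.0
shift(tool) [-0.0006  0.0026  0.0025] len 0.004 then turn [-0.002 -0.005 -0.001] ang 0.006
-1 -0.0006 0.0026 0.0025 -0.002 -0.005 -0.001;-1 0 0.0002 -0.0165 0.038 -0 0;-1 0 0.0011 -0.0164 0.038 -0 0;-1 0 0.0018 -0.0163 0.038 -0 0;-1 0 0.0026 -0.0161 0.038 -0 0;-1 0 0.0034 -0.0158 0.039 -0 0;-1 0 0.0041 -0.0157 0.038 -0 0;-1 0 0.0049 -0.0153 0.038 0 0;-1 0 0.0056 -0.0151 0.038 0 0;-1 0 0.0063 -0.0147 0.038 0 0;-1 0 0.007 -0.0143 0.038 0 0;-1 0 0.0078 -0.0138 0.039 0 0;-1 0 0.0083 -0.0135 0.038 0 0;-1 -0 0.009 -0.0129 0.038 0 0;-1 -0 0.0096 -0.0124 0.038 0 0;-1 -0 0.0101 -0.0119 0.038 0 0;-1 -0 0.0108 -0.0113 0.038 0 0;
```

Gripped; the full swing worked on the other lid, so I'll do the same here.

```bash
python3 -m inch '-1 0 .0003 -.0165 .038 0 0;-1 0 .001 -.0164 .038 0 0;-1 0 .0018 -.0163 .038 0 0;-1 0 .0026 -.0161 .038 0 0;-1 0 .0034 -.0158 .039 0 0;-1 0 .0041 -.0157 .038 0 0;-1 0 .0049 -.0153 .038 0 0;-1 0 .0056 -.0151 .038 0 0;-1 0 .0063 -.0147 .038 0 0;-1 0 .007 -.0143 .038 0 0;-1 0 .0078 -.0138 .039 0 0;-1 0 .0083 -.0135 .038 0 0;-1 0 .009 -.0129 .038 0 0;-1 0 .0096 -.0124 .038 0 0;-1 0 .0101 -.0119 .038 0 0;-1 0 .0108 -.0113 .038 0 0;-1 0 0 0 0 0 0;-1 0 0 0 0 0 0' 20
python3 - <<'E'
from h import *
delta(*grasp('L',*bar('L',1.38),70,.036))
E
```

```text
clock: 14.15
tool_pos: [0.5289, 0.0971, 0.2902]
eef_rot: [0.981, -0.086, 0.019, -0.174]
contact_force: [1.6, 3.5, 6.3]
opening: 0.103
finger_force: 20.0
shift(tool) [-0.0011  0.0036  0.0018] len 0.004 then turn [-0.004 -0.008  0.   ] ang 0.009
```

```bash
python3 -m inch '-.6 0 0 0 0 0 0;-.6 0 0 0 0 0 0;-.6 0 0 0 0 0 0;-.6 0 0 -.02 0 0 0;-.6 0 0 -.03 0 0 0;-.6 0 0 -.03 0 0 0;-.6 0 0 -.03 0 0 0;-.6 0 0 -.03 0 0 0;-.6 0 0 0 0 0 0;-.6 0 0 0 0 0 0;-.6 0 0 0 0 0 0;-.6 0 0 0 0 0 0;-.6 0 0 0 0 0 0;-.6 0 0 0 0 0 0;-.6 0 0 0 0 0 0;-.6 0 0 0 0 0 0;-.6 0 0 0 0 0 0;-.6 0 0 0 0 0 0'; python3 -m inch '-.6 0 0 0 0 0 0;-.6 0 0 0 0 0 0;-.6 0 0 0 0 0 0;-.6 0 0 0 0 0 0;-.6 0 0 0 0 0 0;-.6 0 0 0 0 0 0;-.6 0 0 0 0 0 0;-.6 0 0 0 0 0 0;-.6 0 0 0 0 0 0;-.6 0 0 0 0 0 0;-.6 0 0 0 0 0 0;-.6 0 0 0 0 0 0;-.6 0 0 0 0 0 0;-.6 0 0 0 0 0 0;-.6 0 0 0 0 0 0;-.6 0 0 0 0 0 0';python3 look.py s6 scene
```

```text
clock: 15.65
tool_pos: [0.5182, 0.0497, 0.4193]
eef_rot: [0.981, -0.085, 0.017, -0.173]
contact_force: [0.6, 0.1, 0.4]
opening: 0.201
finger_force: 0.0
clock: 16.98
tool_pos: [0.5182, 0.0497, 0.4194]
eef_rot: [0.981, -0.085, 0.017, -0.173]
contact_force: [0.6, -0.7, -0.0]
opening: 0.204
finger_force: 0.0
16.9833 [0.5182 0.0497 0.4194] [ 0.6 -0.7 -0. ]
```

View pics/s6.png

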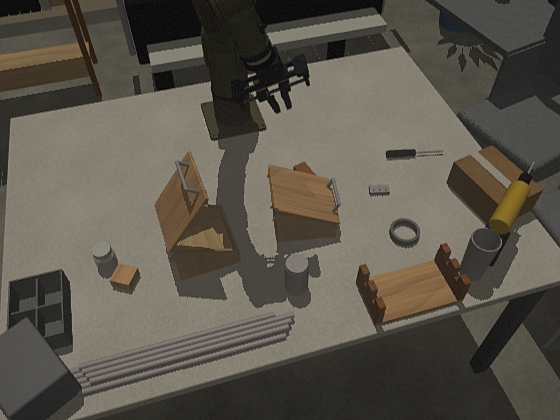

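The scene shows the left lid shut again and the right lid standing, so the right box binds. The spare at (378,189) hasn't moved. Next I'll measure the gripper profile for placing and refine the spare's position.

Run:
```python
from h import *
from plant import get_state
print(np.round(get_state()['q'],3))
K=[.0838,.0013,-.1673]
for f in("w1.npz","w3.npz"):
    P,p,d=cloud(f);z=np.load(f);V=z['view'];C=-V[:3,:3].T@V[:3,3]
    # tool frame via fixed camera mount: fwd (-.325,0,.946), image right = tool y
    zc=np.array([-.325,0,.946]);zc/=np.linalg.norm(zc);xr=np.array([0,1.,0]);yc=np.cross(zc,xr);M=np.stack([xr,yc,zc])
    Q=((P.reshape(-1,3)@V[:3,:3].T+V[:3,3])@M)+K
    ok=(d.reshape(-1)>.02)&(Q[:,2]<-.015)&(abs(Q[:,0])<.06);Q=Q[ok];print(f,len(Q))
    for lo in np.arange(-.15,-.015,.01):
        w=Q[(Q[:,2]>=lo)&(Q[:,2]<lo+.01)]
        if len(w):print(lo.round(3),len(w),"x",np.percentile(w[:,0],[2,98]).round(3),"|y|",np.percentile(abs(w[:,1]),[2,50,98]).round(3))
Pw=cloud("t4.npz")
P,p,d=Pw;z=np.load("t4.npz");Kk=z['intrinsics'];V=z['view'];C=-V[:3,:3].T@V[:3,3]
def w(u,v,zz):
    ray=V[:3,:3].T@np.linalg.inv(Kk)@[u,v,1];return C+ray*(zz-C[2])/ray[2]
s=p[212:246,160:198].astype(int);m=(s[...,0]-s[...,2])<12;ys,xs=np.where(m);print(len(xs))
Q=np.array([w(x+160,y+212,.014)[:2] for x,y in zip(xs,ys)]);print(Q.mean(0),cv2.minAreaRect((Q*1000).astype(np.float32)))
```

```text
[ 0.476  0.379 -0.65   1.622 -0.118  1.106 -1.823]
w1.npz 50096
-0.12 4314 x [0.015 0.03 ] |y| [0.001 0.04  0.066]
-0.11 25954 x [0.01  0.033] |y| [0.002 0.051 0.067]
-0.1 9588 x [-0.005  0.033] |y| [0.004 0.052 0.075]
-0.09 1664 x [-0.013  0.033] |y| [0.05  0.053 0.08 ]
-0.08 1213 x [-0.011  0.01 ] |y| [0.05  0.053 0.062]
-0.07 2378 x [-0.001  0.01 ] |y| [0.043 0.05  0.061]
-0.06 1527 x [-0.009  0.01 ] |y| [0.043 0.049 0.06 ]
-0.05 1586 x [-0.01  0.01] |y| [0.043 0.047 0.059]
-0.04 1118 x [-0.009  0.01 ] |y| [0.042 0.047 0.058]
-0.03 754 x [-0.009  0.01 ] |y| [0.042 0.046 0.057]
w3.npz 52284
-0.12 5208 x [0.016 0.031] |y| [0.001 0.02  0.047]
-0.11 26312 x [0.014 0.033] |y| [0.002 0.024 0.072]
-0.1 10653 x [-0.008  0.033] |y| [0.004 0.053 0.08 ]
-0.09 2553 x [-0.016  0.033] |y| [0.006 0.077 0.08 ]
-0.08 135 x [-0.011  0.01 ] |y| [0.006 0.008 0.01 ]
-0.07 1292 x [-0.001  0.01 ] |y| [0.    0.005 0.011]
-0.06 785 x [0.007 0.01 ] |y| [0.    0.007 0.016]
-0.05 1334 x [-0.003  0.059] |y| [0.    0.01  0.109]
-0.04 1608 x [0.    0.059] |y| [0.001 0.107 0.133]
-0.03 1559 x [-0.005  0.059] |y| [0.001 0.127 0.137]
-0.02 845 x [-0.017  0.058] |y| [0.002 0.129 0.142]
148
[0.49855945 0.36786431] ((498.1774597167969, 367.4436950683594), (60.765533447265625, 32.2612190246582), 74.28722381591797)
```

```bash
cat >> h.py <<'E'
TL=np.radians(25)
def pick(zt,back=0):
    a=np.radians(-105.3);y=np.array([np.cos(a),np.sin(a),0]);xh=np.cross(y,[0,0,-1]);up=np.array([0,0,np.cos(TL)])-np.sin(TL)*xh
    return np.array([.4985,.368,zt])+(back-.021)*up, rot(-up,y)
def place(h,zt,back=0):
    e=ex('Rt');ey=np.array([-e[1],e[0],0]);up=np.array([0,0,np.cos(TL)])-np.sin(TL)*e
    return pt('Rt',h,zt)+(back-.021)*up, rot(-up,-ey)
E
python3 - <<'E'
from h import *
z=np.load("t4.npz");Kk=z['intrinsics'];V=z['view'];C=-V[:3,:3].T@V[:3,3]
def w(u,v,zz):
    ray=V[:3,:3].T@np.linalg.inv(Kk)@[u,v,1];return C+ray*(zz-C[2])/ray[2]
for u,v in((342.5,180),(347.5,242)):
    q=w(u,v,.06);d=q-pt('Rt',0,0);e=ex('Rt');print(q.round(4),"h",(d@e).round(4),"w",(d@[-e[1],e[0],0]).round(4))
delta(*pick(.0055,.12))
p0=pick(.0055,.12)
print(p0[0],pick(.0055)[0])
E
```

```text
[ 0.6423 -0.1255  0.06  ] h -0.1796 w 0.0985
[ 0.4577 -0.1395  0.06  ] h -0.1785 w -0.0866
shift(tool) [-0.1173 -0.1843  0.4116] len 0.466 then turn [-0.364  0.444  0.015] ang 0.574
[0.45814368 0.37904024 0.09522447] [ 0.50706043  0.36565813 -0.01353246]
```

```bash
python3 -m inch '1 -.0098 -.0154 .0343 0 0 0;1 -.0098 -.0154 .0343 0 0 0;1 -.0098 -.0154 .0343 0 0 0;1 -.0098 -.0154 .0343 0 0 0;1 -.0098 -.0154 .0343 0 0 0;1 -.0098 -.0154 .0343 0 0 0;1 -.0098 -.0154 .0343 0 0 0;1 -.0098 -.0154 .0343 0 0 0;1 -.0098 -.0154 .0343 0 0 0;1 -.0098 -.0154 .0343 0 0 0;1 -.0098 -.0154 .0343 0 0 0;1 -.0098 -.0154 .0343 0 0 0;1 0 0 0 -.073 .089 .003;1 0 0 0 -.073 .089 .003;1 0 0 0 -.073 .089 .003;1 0 0 0 -.073 .089 .003;1 0 0 0 -.073 .089 .003;1 0 0 0 0 0 0;1 0 0 0 0 0 0'
python3 - <<'E'
from h import *
delta(*pick(.0055));
E
python3 look.py w7 wrist
```

```text
clock: 18.62
tool_pos: [0.4526, 0.3824, 0.088]
eef_rot: [0.979, -0.115, 0.169, -0.009]
contact_force: [0.3, -0.5, 0.2]
opening: 1.002
finger_force: 0.0
shift(tool) [0.0205 0.0098 0.1142] len 0.116 then turn [-0.067  0.103  0.018] ang 0.124
18.6167 [0.4526 0.3824 0.088 ] [ 0.3 -0.5  0.2]
```

View pics/w7.png

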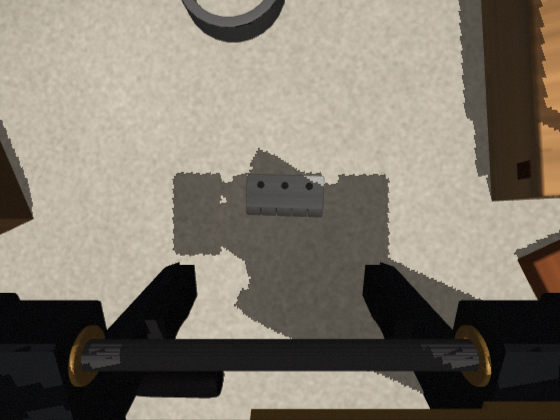

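The spare is centred between the fingers, at columns 247–323, rows 174–215. The driver's handle shows at the bottom left, (140–222, 372–397).

```bash
python3 -m inch '1 0 0 0 -.067 .103 .018;1 0 0 0 0 0 0'
python3 - <<'E'
from h import *
P,p,d=cloud("w7.npz");z=np.load("w7.npz");K=z['intrinsics'];V=z['view'];C=-V[:3,:3].T@V[:3,3]
def w(u,v,zz):
    ray=V[:3,:3].T@np.linalg.inv(K)@[u,v,1];return (C+ray*(zz-C[2])/ray[2]).round(4)
for a in((247,174),(323,175),(322,215),(247,213)):print(w(*a,.012))
print("driver",P[385,180:220:10].round(3).tolist(),P[376,221].round(3),P[392,150].round(3))
delta(*pick(.0055))
E
```

```text
clock: 18.83
tool_pos: [0.4534, 0.38, 0.0859]
eef_rot: [0.969, -0.131, 0.21, 0.027]
contact_force: [-2.2, 3.5, -1.0]
opening: 0.998
finger_force: 0.0
[0.5192 0.3976 0.012 ]
[0.5038 0.3364 0.012 ]
[0.4718 0.3446 0.012 ]
[0.4874 0.4049 0.012 ]
driver [[0.365, 0.486, 0.026], [0.363, 0.478, 0.025], [0.362, 0.47, 0.026], [0.36, 0.462, 0.025]] [0.359 0.457 0.011] [0.364 0.512 0.026]
shift(tool) [ 0.0095 -0.0003  0.1135] len 0.114 then turn [-0.001  0.01  -0.002] ang 0.011
```

```bash
python3 -m inch '1 .007 -.003 .03 0 .01 0;1 0 0 .03 0 0 0;1 0 0 .025 0 0 0;1 0 0 .015 0 0 0;1 0 0 0 0 0 0;1 0 0 0 0 0 0' 30
python3 - <<'E'
from h import *
delta(*pick(.0055))
E
```

```text
clock: 19.33
tool_pos: [0.5066, 0.3672, 0.0021]
eef_rot: [0.967, -0.138, 0.212, 0.031]
contact_force: [0.1, -0.8, -0.1]
opening: 1.0
finger_force: 0.0
shift(tool) [-0.0057  0.0013  0.0146] len 0.016 then turn [ 0.007  0.005 -0.014] ang 0.017
```

```bash
python3 -m inch '1 -.009 -.001 .006 0 0 -.014;1 0 0 .007 0 0 0;1 0 0 0 0 0 0;1 0 0 0 0 0 0;-.2 0 0 0 0 0 0;-.2 0 0 0 0 0 0;-1 0 0 0 0 0 0;-1 0 0 0 0 0 0;-1 0 0 0 0 0 0;-1 0 0 0 0 0 0;-1 0 0 0 0 0 0' 30
python3 - <<'E'
from h import *
delta(*pick(.0055))
E
```

```text
clock: 20.25
tool_pos: [0.5016, 0.3731, -0.0092]
eef_rot: [0.968, -0.128, 0.212, 0.033]
contact_force: [-2.1, -1.2, 3.8]
opening: 0.715
finger_force: 30.0
shift(tool) [0.0047 0.0057 0.0071] len 0.01 then turn [0.009 0.005 0.006] ang 0.012
```

```bash
python3 -m inch '-1 .004 0 -.009 0 0 0;-1 .008 0 -.018 0 0 0;-1 .017 0 -.036 0 0 0;-1 .017 0 -.036 0 0 0;-1 .017 0 -.036 0 0 0;-1 .017 0 -.036 0 0 0;-1 .017 0 -.036 0 0 0;-1 .017 0 -.036 0 0 0;-1 .017 0 -.036 0 0 0;-1 0 0 0 0 0 0;-1 0 0 0 0 0 0' 35
python3 - <<'E'
from h import *
from plant import get_state
s=get_state();print(np.round(s['q'],2))
pp=place(-.13,.02,.22);print(pp[0]);delta(*pp)
m=pp[0].copy();m[2]=.29;delta(m,pp[1]);print((pp[1].inv().apply(pp[0]-m)).round(4))
E
```

```text
clock: 21.17
tool_pos: [0.5053, 0.3764, 0.301]
eef_rot: [0.968, -0.129, 0.212, 0.031]
contact_force: [-0.8, 0.2, -1.6]
opening: 0.714
finger_force: 35.0
[-1.49  0.76  1.07  1.75 -0.47  0.73 -2.17]
[ 0.54166507 -0.09792051  0.20035525]
shift(tool) [0.1014 0.4475 0.1609] len 0.486 then turn [-5.150e-01 -1.000e-03  1.123e+00] ang 1.236
shift(tool) [0.139  0.448  0.0795] len 0.476 then turn [-5.150e-01 -1.000e-03  1.123e+00] ang 1.236
[-0.0379  0.      0.0812]
```

```bash
python3 -m inch '-1 .0116 .0373 .0066 0 0 0;-1 .0116 .0373 .0066 0 0 0;-1 .0116 .0373 .0066 0 0 0;-1 .0116 .0373 .0066 0 0 0;-1 .0116 .0373 .0066 0 0 0;-1 .0116 .0373 .0066 0 0 0;-1 .0116 .0373 .0066 0 0 0;-1 .0116 .0373 .0066 0 0 0;-1 .0116 .0373 .0066 0 0 0;-1 .0116 .0373 .0066 0 0 0;-1 .0116 .0373 .0066 0 0 0;-1 .0116 .0373 .0066 0 0 0;-1 0 0 0 0 0 0;-1 0 0 0 0 0 0' 35
python3 - <<'E'
from h import *
from plant import get_state
s=get_state();print(np.round(s['q'],2))
pp=place(-.13,.02,.22);delta(*pp)
E
```

```text
clock: 22.33
tool_pos: [0.5387, -0.0988, 0.2883]
eef_rot: [0.968, -0.133, 0.21, 0.034]
contact_force: [0.7, 0.9, -1.3]
opening: 0.717
finger_force: 35.0
[-0.33  0.38  0.51  2.15 -0.44  0.25 -1.33]
shift(tool) [-0.0341 -0.0026  0.0811] len 0.088 then turn [-5.050e-01  1.000e-03  1.117e+00] ang 1.225
```

```bash
python3 -m inch '-1 0 -.035 0 0 0 0;-1 0 -.035 0 0 0 0;-1 0 0 0 -.0505 0 .1117;-1 0 0 0 -.0505 0 .1117;-1 0 0 0 -.0505 0 .1117;-1 0 0 0 -.0505 0 .1117;-1 0 0 0 -.0505 0 .1117;-1 0 0 0 -.0505 0 .1117;-1 0 0 0 -.0505 0 .1117;-1 0 0 0 -.0505 0 .1117;-1 0 0 0 -.0505 0 .1117;-1 0 0 0 -.0505 0 .1117;-1 0 0 0 0 0 0;-1 0 0 0 0 0 0' 35
python3 - <<'E'
from h import *
from plant import get_state
s=get_state();print(np.round(s['q'],2))
pp=place(-.13,.02,.22);delta(*pp)
E
```

```text
clock: 23.5
tool_pos: [0.5591, -0.0243, 0.2873]
eef_rot: [0.719, -0.66, 0.16, 0.147]
contact_force: [-0.2, -0.8, -2.0]
opening: 0.716
finger_force: 35.0
[-0.91  0.94  1.34  1.75 -0.59  1.   -2.53]
shift(tool) [0.0282 0.0237 0.1092] len 0.115 then turn [-0.006 -0.001  0.015] ang 0.016
```

```bash
python3 -m inch '-1 .007 .006 .0273 0 0 0;-1 .007 .006 .0273 0 0 0;-1 .007 .006 .0273 0 0 0;-1 .007 .006 .0273 0 0 0;-1 0 0 0 0 0 0;-1 0 0 0 0 0 0' 35
python3 - <<'E'
from h import *
from plant import get_state
s=get_state();print(np.round(s['q'],2))
delta(*place(-.13,.02,.22));delta(*place(-.13,.02))
E
python3 look.py w8 wrist
python3 - <<'E'
import cv2,numpy as np
E
```

```text
clock: 24.0
tool_pos: [0.5394, -0.0992, 0.2011]
eef_rot: [0.717, -0.662, 0.159, 0.146]
contact_force: [0.3, -0.1, -1.4]
opening: 0.715
finger_force: 35.0
[-0.75  0.97  1.18  1.94 -0.72  0.71 -2.36]
shift(tool) [-0.0013 -0.0024  0.0002] len 0.003 then turn [-0.004  0.002  0.009] ang 0.01
shift(tool) [-0.0009 -0.0014  0.2202] len 0.22 then turn [-0.004  0.002  0.009] ang 0.01
24.0 [ 0.5394 -0.0992  0.2011] [ 0.3 -0.1 -1.4]
```

```bash
python3 -m inch '-1 -.001 -.002 .035 0 0 .009;-1 0 0 .035 0 0 0;-1 0 0 .035 0 0 0;-1 0 0 .03 0 0 0;-1 0 0 .02 0 0 0;-1 0 0 .015 0 0 0;-1 0 0 0 0 0 0;-1 0 0 0 0 0 0' 35
python3 - <<'E'
from h import *
from plant import get_state
s=get_state();print(np.round(s['q'],2))
delta(*place(-.13,.02))
E
```

```text
clock: 24.72
tool_pos: [0.5504, -0.1694, 0.0479]
eef_rot: [0.715, -0.665, 0.161, 0.145]
contact_force: [0.1, 0.2, -1.3]
opening: 0.713
finger_force: 35.0
[-0.47  1.1   0.8   1.99 -0.94  0.32 -2.2 ]
shift(tool) [-0.0007  0.0042  0.0514] len 0.052 then turn [-0.008  0.     0.   ] ang 0.008
```

```bash
python3 -m inch '-1 0 .004 .015 0 0 0;-1 0 0 .015 0 0 0;-1 0 0 .01 0 0 0;-1 0 0 0 0 0 0;-1 0 0 0 0 0 0' 35; python3 -m inch '-1 0 0 .005 0 0 0;-1 0 0 0 0 0 0;-1 0 0 0 0 0 0' 35
python3 - <<'E'
from h import *
delta(*place(-.13,.02))
E
python3 look.py w9 wrist
```

```text
clock: 25.13
tool_pos: [0.5479, -0.1867, 0.0121]
eef_rot: [0.714, -0.665, 0.161, 0.145]
contact_force: [0.1, 0.6, -1.6]
opening: 0.715
finger_force: 35.0
clock: 25.38
tool_pos: [0.5474, -0.1891, 0.0069]
eef_rot: [0.714, -0.666, 0.161, 0.145]
contact_force: [0.4, -0.5, -1.7]
opening: 0.712
finger_force: 35.0
shift(tool) [-0.0011 -0.0006  0.006 ] len 0.006 then turn [-0.007 -0.    -0.001] ang 0.007
25.3833 [ 0.5474 -0.1891  0.0069] [ 0.4 -0.5 -1.7]
```

View pics/w9.png

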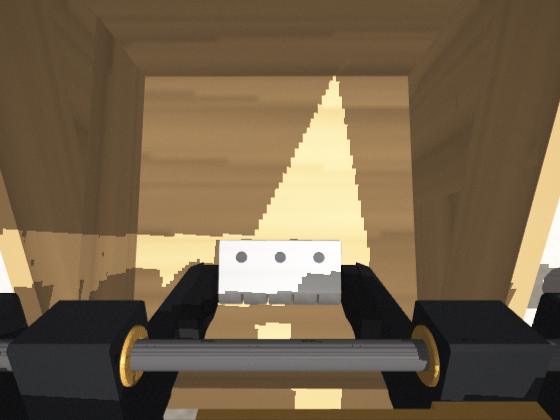

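The spare, at (218–341, 240–303), is held between the fingers inside the box, centred and level, just above the floor. Now the last few millimetres.

```bash
python3 - <<'E'
from h import *
P,p,d=cloud("w9.npz");print("spare top z",np.median(P[245:270,225:335,2]).round(4),"floor",np.median(P[100:140,180:280,2]).round(4), np.median(P[245:270,225:335],axis=(0,1)).round(4))
E
python3 -m inch '-1 0 0 .003 0 0 0;-1 0 0 .003 0 0 0;-1 0 0 0 0 0 0;-1 0 0 0 0 0 0' 35
```

```text
spare top z 0.03 floor 0.008 [ 0.5462 -0.1935  0.03  ]
clock: 25.77
tool_pos: [0.547, -0.1922, 0.0007]
eef_rot: [0.714, -0.666, 0.16, 0.145]
contact_force: [-1.0, 0.6, -0.9]
opening: 0.715
finger_force: 35.0
```

```bash
python3 -m inch '.65 0 0 .001 0 0 0;.65 0 0 0 0 0 0;.65 0 0 0 0 0 0;.65 0 0 0 0 0 0;.65 0 0 -.008 0 0 0;.65 0 0 -.015 0 0 0;.65 0 0 -.03 0 0 0;.65 0 0 -.035 0 0 0;.65 0 0 -.035 0 0 0;.65 0 0 -.035 0 0 0;.65 0 0 -.035 0 0 0;.65 0 0 -.035 0 0 0;.65 0 0 0 0 0 0;.65 0 0 0 0 0 0'; python3 look.py w10 wrist; python3 look.py t10 top
python3 - <<'E'
from h import *
P,p,d=cloud("t10.npz");z0=np.load("top0.npz")
# spare via wrist cam: bright grey pixels low inside box
W,q,_=cloud("w10.npz");m=((q.max(2).astype(int)-q.min(2))<25)&(W[...,2]<.035)&(W[...,2]>.01)
e=ex('Rt');D=W-pt('Rt',-.09,0);bx=D@e;by=D@np.array([-e[1],e[0],0]);k=m&(abs(bx)<.082)&(abs(by)<.08)
print("spare px",k.sum(),"box x",np.median(bx[k]),"y",np.median(by[k]),"z",np.median(W[k][:,2]))
Q=P.reshape(-1,3)
for n,(x0,x1,y0,y1) in dict(left=(.43,.62,.03,.17),rightlid=(.48,.62,-.24,-.18)).items():
    w=Q[(Q[:,0]>x0)&(Q[:,0]<x1)&(Q[:,1]>y0)&(Q[:,1]<y1)&(Q[:,2]>.04)];print(n,len(w),np.percentile(w[:,2],[5,50,95]).round(3))
a=P[160:262,215:315,2];b=cloud("top0.npz")[0][160:262,215:315,2];print("left box change",np.median(abs(a-b)),np.percentile(abs(a-b),75))
E
```

```text
clock: 26.93
tool_pos: [0.54, -0.0953, 0.2082]
eef_rot: [0.714, -0.665, 0.162, 0.144]
contact_force: [-0.8, -0.8, -0.8]
opening: 0.823
finger_force: 0.0
26.9333 [ 0.54   -0.0953  0.2082] [-0.8 -0.8 -0.8]
26.9833 [ 0.5389 -0.0957  0.2068] [-0.6 -1.  -0.7]
spare px 1457 box x -0.03436382591161682 y -0.002646373769726858 z 0.021795268139023497
left 4805 [0.104 0.577 0.64 ]
rightlid 928 [0.267 0.307 0.327]
left box change 0.31537003169175876 0.5257753833381043
```

```bash
python3 -c "
from plant import r
print(r.finish_job())"
```

```text
the job is handed in; nothing more can be done
None
```

The right-hand box's hinge binds. The spare hinge lies flat on that box's floor with the lid standing open, and the left lid sank shut after its swing. I handed the job in at about 27 s; the hand-in did not show the verdict. The arm hid the left lid from the last picture, but it was shut when last seen and nothing went near it after that.

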